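# Hang a bin bracket on a slotted upright

## Task

Hang the loose steel bin bracket on the upright that has two tall narrow slots one above the other (the one without a cap): press its two hook tabs straight into the slots, finding them gently by feel, then push the bracket down past the stiff keeper until it is fully home, and let go. Never force it: a push of 20 N is plenty, and the bracket must never bear on an upright with more than 60 N; leave the other things on the bench where they are.

Things in the scene. Friction and masses are not known exactly. Their poses are not given: they have to be found in the camera images.
- bracket: Loose steel bin bracket, 0.2-0.34 kg, standing on its beam. Origin: bottom middle of the back plate's rear face; x out of that face (the way the tabs point), z up. Back plate 5 thick, 28 wide (y), 82 tall. Beam 22 wide, 30 tall (z 0-30), x -140 to -5, with a 14 mm high end stop at its free end. A thin diagonal brace between beam and flange, x above -55.
- bracket_grip (a point): Good place to grip the bracket: in the beam, 70 mm in front of the rear face and 22 mm above the beam's underside (bracket frame x -70, z 22 mm); fingers close along y on the 22 mm width.
- bracket_flange (a point): Middle of the flat press flange's top face on the back plate (bracket frame x -17, z 82 mm; flange x -30 to 0, 28 mm wide). Press down here, close to the upright: pushing far out on the beam makes the hooks bind. Because the hooks lever, the contact forces on the upright are up to about twice the push.
- bracket_tab (a point): Lower hook tab, middle of its end face (bracket frame x 13, z 10.5 mm); the upper tab is the same, 44 mm higher. Tabs are 6 mm wide (y) and stick 13 mm out of the rear face. Neck 8 mm tall, its underside at z 12 (upper: 56); from x 6 to 13 a hook reaches 11 mm below the neck's underside, so a tab's tip is 19 mm tall.
- upright: Aluminium post to use, 52 mm wide, 205 tall, fixed by a 130 mm square foot plate 8 thick. Origin on the bench under the middle of its front face; x points into the post (a hung bracket's x lies along it), face at x = 0, z up. On the face a 4 mm steel strip with two slots on y = 0, each 11 mm wide, 24 tall, 44 apart; hollow behind. Its top is open, and its rear too.
- upright_home (a point): On the upright's face at z = 90 mm: NOMINAL place of a home bracket's origin (necks on the slots' lower edges, rear face flush). Nominal slots z 102-126 and 146-170. The strip is screwed on through long holes: slots, keeper and true home sit up to 9 mm higher or lower, not measured: feel for them. Tabs enter only with the bracket 11 to 16 mm above true home.
- keeper (a joint): Stiff friction slide (about 9 N, no spring, stays where pushed) hidden behind the strip under the lower slot. 0 at the start, grows (m) as the lower hook pushes it down. The hook meets it 6 mm above home; the bracket's weight alone does not move it. About 0.006 when the bracket is fully home.
- plain_upright: A second post of the same size, with a black cap on top, that does not fit: its strip has two wide low slots (30 mm wide, 10 tall) 74 mm apart. Either post may be the left or the right one. Origin and axes as for the upright. Leave alone.
- bottle: Bystander: white plastic squeeze bottle, 60 mm across, 170 mm tall; origin under its centre
- collar: Bystander: machined steel ring lying flat, 84 mm across, 22 mm high; origin under its centre
- driver: Bystander: screwdriver lying on the bench; origin near its middle
- spanner: Bystander: steel spanner lying on the bench; origin near its middle
- housing: Bystander: aluminium gearbox housing, 130 x 90 x 70 mm; origin under its centre
- tray: Bystander: shallow steel parts tray, 160 x 120 x 30 mm; origin under its centre
- tape: Bystander: pocket tape measure, 60 x 35 x 55 mm; origin under its centre
Mind the look-alikes: they are no part of the job. What is shaped like the bracket but blue or orange is not meant.

How it is judged:
By the outcome, as a careful person would: the job done as asked, in the order asked, and still so for the second after the job is handed in, with the robot touching nothing.
It also fails if it takes over 58 s, if anything falls off the work surface, if the arm or the gripper's body presses on something with over 40 N, if the wrist force passes 120 N, or if a joint passes its speed limit or range.

## Robot

A 6-joint arm with a two-finger parallel gripper is mounted at the origin on the work surface. World frame = base frame: x ahead of the robot, y to its left, z up, the work surface at z = 0. Lengths are in mm, angles in rad, forces in N, time in s.
With the tool pointing down it reaches from about 250 to 725 mm from the base axis. Payload 9.7 kg.
Tool frame: the origin (TCP) lies at the very end of the fingers, on their centre line; the grasp point (between the pads) lies 19 mm behind it (bot.tcp_to_grasp is the z of the grasp point in the tool frame, in mm); z points along the fingers, y is the line along which they close (so a half turn about z gives the same grasp; the last joint's range is limited). The gripper opens to 85 mm and grips with 20 to 120 N. Pads are 22 mm wide; open, the fingers measure 114 mm over their backs; the gripper's body (76 mm by 85 mm) begins 54 mm behind the grasp point. The pads swing forward as they close: fully open they stand 13 mm farther back than shut.
Start: joints at [1.125, 0.087, 0.176, 1.66, 0, 1.571], TCP at [237.146, 496.245, 231.284] pointing down, gripper open.
Joint ranges: [-3.13, 3.13], [-0.85, 1.81], [-1.15, 1.24], [-2.2, 2.28], [-1.44, 1.52], [-3.14, 3.14]. Speed limits (rad/s): [2.22, 2.22, 2.57, 3.14, 3.14, 3.14].

## Interface

Orientations are given as a unit quaternion [x, y, z, w].
In Python, from station import telemetry, optics, bot, spotter gives the robot as it stands. The module is installed in compiled form; this text tells all that it offers.
- The arm moves only by the tool servo_tool, never from a script. Its argument "commands" is a list of rows, each a list of 5 numbers: the shift along the tool's x, y, z in cm, then the turn about the tool's z in degrees, then the closure, from -1 (fully open) to 1 (shut). A call has 1 to 20 rows; each row shifts and turns the commanded pose from where the row before left it, along the tool's axes as they then stand; what a row does not reach is not made up. A row lasts 1/12 s, in which the tool goes at most 41.7 mm and 7.16 degrees, less where a joint would pass 70% of its speed; a pose out of reach is approached as far as the arm can. A call is refused whole if a number of a shift passes 4.17 or a number of a turn 7.16, either way. A call with a gripper value outside its range is refused whole. The fingers move at their own pace and stop on an object; the grip force is fixed at half the most. Time passes only in rows, so rows that do not move let the fingers close. It gives the time, the measured TCP pose, the force, the opening and the grip force at its end, in the units of the state.
- telemetry.read_state(): the state, without advancing time (a new reading comes with each control period).
- optics.get_image(name): name is "side" or "top"; returns a dict with "frame" (384x512x3 uint8, blue, green, red), "z_map" (384x512 float32, mm along the optical axis (not along the pixel's ray), 0 where there is no reading), "fovy" (degrees; the focal length in pixels is half the picture's height over the tangent of half this angle, whatever the lens; pixels are square), "cx", "cy" (the principal point, pixels), "k1" (the pictures are not rectified: a ray, as slopes to the right and down, at radius r is drawn at 1 + k1 r^2 times it, then the intrinsics apply), "view" (4x4, takes a point from world to camera coordinates). Camera axes: x right, y down, z forward; pixel columns grow to the right and rows downward; lengths in mm; the calibration is good to about 2 mm. A picture is of the moment at which its call begins.
- bot.sign_off(): hands the job in; it is judged then, once.
Trained networks look in a picture, given as the dict that the camera call returned (one of the last four; its "shot" number tells which), for a name from the list of things; names that differ only in an ending like _2 or _b are one class to them, and where a whole thing is asked for, a point or a joint stands for the part that bears it (a point fixed in the world has none). Each returns a list of dicts, best first, with "p" (0 to 1); they miss things now and then, are a little off and sometimes report something else, mostly with a low value. They report only what shows in the picture. A call takes as long as a camera call. They do not tell look-alikes from the thing itself.
- spotter.masks_of(target, picture): "pixels" (384x512 bool, what is visible of it) and "rect" ([left, top, width, height] in pixels, round what is visible of it).
The state is a dict: "time_s": time; "qpos": joint angles; "joint_velocities": joint speeds; "joint_efforts": joint torques, N m; "tool_pos": TCP position; "orientation": TCP orientation; "ft_force": force on the tool from outside, world axes, zero at the start; "moment": the same for the moment, N m; "opening": finger opening in mm; "grasp_force": force on a finger pad.
Only numpy, scipy, OpenCV 4.12 (cv2) and the standard library are available. Lean on these libraries where they do the work, as an engineer would, in place of code of your own. Each camera call takes 0.05 s, during which the arm holds its last target. There are 200 camera calls.

## Working session

There is one attempt and no reset: what is moved stays moved. The work goes in short steps, Python scripts to look and compute and a tool call to move; the robot and the scene stay as the last step left them, time stands still between calls to the robot, and variables do not carry over. Pictures are saved under pics/ and viewed, at most 10 in all, crops included, and the job is handed in when it is done.

Besides the shell and the picture viewer there is one more tool, called after ">>>" as name([rows], argument=value, ...), one row to a line, values as JSON. servo_tool: Moves the arm, as the interface text tells. Its arguments: {"type":"object","properties":{"commands":{"type":"array"}},"required":["commands"]}

```bash
mkdir -p pics; cat > h.py <<'E'
import numpy as np, cv2
from station import telemetry, optics, bot, spotter
def K(im):
    f=im["frame"].shape[0]/2/np.tan(np.radians(im["fovy"])/2)
    return f
def cloud(im):
    "world xyz for each pixel (384x512x3), nan where none"
    f=K(im); M=np.array([[f,0,im["cx"]],[0,f,im["cy"]],[0,0,1]])
    v,u=np.mgrid[:384,:512].astype(float)
    # cv2 model: x_d = x(1+k1 r^2) : same as described
    p=cv2.undistortPointsIter(np.stack([u.ravel(),v.ravel()],1)[:,None],M,np.array([im["k1"],0,0,0.]),None,None,(3,50,1e-9))[:,0]
    z=im["z_map"].astype(float).ravel(); z=np.where(z>0,z,np.nan)
    c=np.c_[p*z[:,None],z]
    V=np.array(im["view"]); R,t=V[:3,:3],V[:3,3]
    return ((c-t)@R).reshape(384,512,3)
def proj(im,P):
    f=K(im);V=np.array(im["view"]);c=np.atleast_2d(P)@V[:3,:3].T+V[:3,3]
    s=c[:,:2]/c[:,2:];r2=(s**2).sum(1,keepdims=True);s=s*(1+im["k1"]*r2)
    return s*f+[im["cx"],im["cy"]]
E
python3 - <<'E'
from h import *
for n in("side","top"):
    im=optics.get_image(n); cv2.imwrite(f"pics/{n}0.png",im["frame"])
    print(n,im["fovy"],im["k1"],"cam",-np.array(im["view"])[:3,:3].T@np.array(im["view"])[:3,3])
    C=cloud(im)
    for t in("bracket","upright","plain_upright","bottle","collar","driver","spanner","housing","tray","tape"):
        for d in spotter.masks_of(t,im)[:4]:
            P=C[d["pixels"]];print(t,round(d["p"],2),d["rect"],np.nanmedian(P,0).round(), np.nanpercentile(P,3,axis=0).round(),np.nanpercentile(P,97,axis=0).round(), im["frame"][d["pixels"]].mean(0).round())
s=telemetry.read_state();print(s)
print(bot.tcp_to_grasp)
E
```

```text
side 55.28195299593083 -0.10038621889205546 cam [  88.79634322 -784.43355944  642.24214196]
bracket 0.94 [205.9, 202.9, 46.4, 34.2] [455.  21.  27.] [367.  10.   4.] [507.  40.  81.] [63. 61. 62.]
bracket 0.83 [246.4, 219.9, 51.5, 35.8] [ 522. -115.   28.] [ 434. -130.    4.] [572. -93.  82.] [ 39.  77. 144.]
bracket 0.56 [240.4, 140.9, 18.6, 34.7] [701. 392.  29.] [632. 264.  -1.] [777. 526.  97.] [109.  67.  53.]
upright 0.73 [247.3, 132.5, 47.9, 67.3] [648. 173.  46.] [611. 124.   1.] [732. 245. 199.] [100.  98.  95.]
upright 0.16 [206.1, 202.3, 46.1, 36.2] [455.  22.  26.] [368.  10.  -0.] [514.  76.  82.] [67. 64. 66.]
plain_upright 0.87 [314.2, 177.9, 66.7, 89.8] [ 665. -228.   65.] [ 635. -271.    4.] [ 759. -153.  217.] [79. 79. 77.]
plain_upright 0.54 [203.8, 203.4, 48.5, 37.0] [455.  21.  27.] [368.  10.   2.] [506.  37.  82.] [64. 62. 63.]
bottle 0.57 [306.7, 156.4, 24.5, 53.9] [749.  -0.  83.] [732. -14.   9.] [780.  28. 169.] [114. 119. 122.]
collar 0.76 [289.6, 208.6, 29.3, 15.2] [671. -19.  16.] [628. -59.   0.] [706.  17.  23.] [ 98.  99. 100.]
driver 0.62 [207.6, 271
[... 2543 characters left out ...]
ay([1.12499080e+00, 8.68804078e-02, 1.75891622e-01, 1.65984404e+00,
       4.82370176e-06, 1.57080562e+00]), 'joint_velocities': array([ 0.00036143, -0.00031263,  0.0018252 , -0.0026079 , -0.00066335,
        0.00072592]), 'joint_efforts': array([-1.16246400e-03, -5.20115447e+01,  4.64863551e+01,  1.79364302e-03,
       -2.02204560e-04, -3.72395235e-06]), 'tool_pos': array([237.13918311, 496.22209139, 231.29064387]), 'orientation': array([ 2.21066035e-01,  9.75258842e-01, -1.72646913e-05, -6.38632308e-06]), 'ft_force': array([-0.62294762,  1.05270376, -0.61982968]), 'moment': array([ 0.03854067, -0.02821214, -0.00732289]), 'grasp_force': 0.0, 'opening': 85.54220054392201}
-18.700000000000003
```

```bash
python3 - <<'E'
import cv2
im=cv2.imread("pics/side0.png")
cv2.imwrite("pics/crop1.png",cv2.resize(im[115:285,190:400],None,fx=3.5,fy=3.5,interpolation=cv2.INTER_CUBIC))
im=cv2.imread("pics/top0.png")
cv2.imwrite("pics/crop2.png",cv2.resize(im[100:290,90:400],None,fx=2.5,fy=2.5,interpolation=cv2.INTER_CUBIC))
E
python3 - <<'E'
from h import *
# geometry: bracket & upright
A={n:optics.get_image(n) for n in("side","top")}
for n,im in A.items():
    C=cloud(im)
    # bracket beam/flange points region
    m=(C[...,0]>340)&(C[...,0]<530)&(C[...,1]>-20)&(C[...,1]<75)
    for lo,hi in((20,40),(40,76),(76,92)):
        P=C[m&(C[...,2]>lo)&(C[...,2]<hi)]
        if len(P)<4: continue
        (c,s,a)=cv2.minAreaRect(P[:,:2].astype(np.float32)); mu=P.mean(0)
        e=np.linalg.svd((P-mu)[:,:2],full_matrices=False)[2][0]
        print(n,"bracket z",lo,hi,len(P),mu.round(1),"rect",np.round(c,1),np.round(s,1),round(a,1),"dir",np.degrees(np.arctan2(e[1],e[0])).round(1))
    for nm,y0,y1 in(("L",110,265),("R",-285,-130)):
        m=(C[...,0]>595)&(C[...,0]<780)&(C[...,1]>y0)&(C[...,1]<y1)
        for lo,hi in((4,14),(30,190),(195,225)):
            P=C[m&(C[...,2]>lo)&(C[...,2]<hi)]
            if len(P)<4: continue
            (c,s,a)=cv2.minAreaRect(P[:,:2].astype(np.float32))
            print(n,nm,lo,hi,len(P),P.mean(0).round(1),np.round(c,1),np.round(s,1),round(a,1))
E
```

```text
side bracket z 20 40 334 [436.6  24.4  28.3] rect [439.1  27.6] [ 28.5 146.8] 84.1 dir 173.9
side bracket z 40 76 107 [483.3  21.2  53.9] rect [442.1  25. ] [ 25.1 152.8] 82.8 dir 173.5
side bracket z 76 92 63 [490.4  21.5  81.5] rect [491.1  23.9] [30.  29.5] 83.6 dir -50.4
side L 4 14 544 [671.4 177.6   7.6] [673.5 190.2] [139.7 130.9] 76.8
side L 30 190 713 [643.8 180.1 117.8] [651.7 195. ] [59.6 46.5] 76.3
side L 195 225 76 [653.4 193.6 200.8] [654.8 194.5] [59.8 38.6] 77.6
side R 4 14 1013 [ 684.1 -226.5    8.3] [ 691.7 -209.7] [140.  131.6] 8.6
side R 30 190 1269 [ 663.9 -220.6  120.3] [ 672.6 -213.1] [49.2 55.3] 7.0
side R 195 225 356 [ 667.7 -218.5  213.4] [ 671.8 -212.8] [50.4 60.8] 8.4
top bracket z 20 40 210 [423.9  30.2  29.7] rect [425.3  30. ] [ 22.1 111.4] 84.3 dir 174.2
top bracket z 40 76 19 [466.9  27.   55.1] rect [444.7  31.3] [ 16.2 148.8] 87.0 dir 176.4
top bracket z 76 92 79 [492.1  22.8  81.5] rect [492.1  23.2] [26.3 30.2] 88.7 dir -161.1
top L 4 14 885 [679.2 182.8   8. ] [688.1 187.2] [153.7 183.8] 89.9
top L 30 190 300 [647.5 194.7 123.1] [651.3 194.9] [52.1 45.4] 76.1
top L 195 225 53 [654.3 197.1 203.2] [653.7 195.2] [53.4 40.8] 76.3
top R 4 14 763 [ 687.2 -197.6    8.1] [ 687.8 -207.7] [155.9 180.8] 88.7
top R 30 190 187 [ 660.  -201.8  122.6] [ 659.1 -203.9] [67.7 35.1] 58.6
top R 195 225 329 [ 671.6 -211.4  215.8] [ 672.4 -211.7] [50.8 59.3] 7.8
```

View pics/crop1.png

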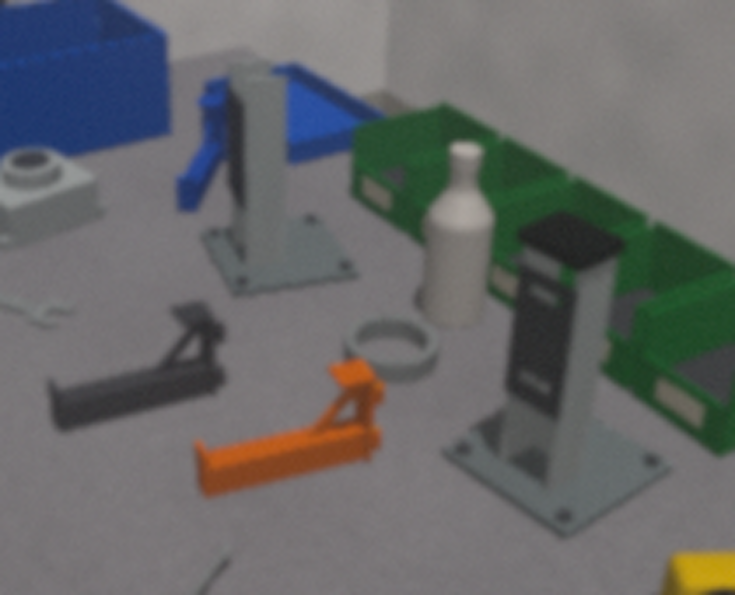

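View pics/crop2.png

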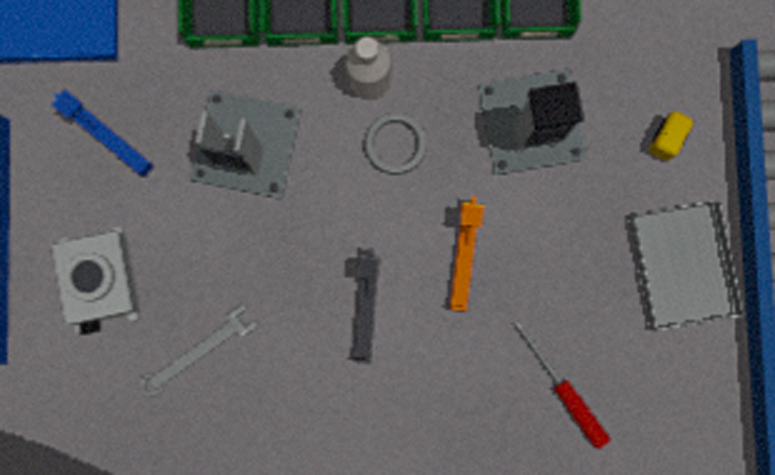

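Candidates (full side-image pixels): the steel-grey bracket at (228,220), an orange one at (272,238) and a blue one at (247,150). Only the grey one fits "steel". The uprights are an uncapped post on the left at (265,165) with a dark strip facing the robot, and a black-capped post on the right at (345,220) with wide low slots. The left post is the one to use, and the enlarged crop confirms both choices. Next I move above the grey bracket.

>>> servo_tool([
  [-2.39,-2.09,0,0,-1],
  [-2.39,-2.09,0,0,-1],
  [-2.39,-2.09,0,0,-1],
  [-2.39,-2.09,0,0,-1],
  [-2.39,-2.09,0,0,-1],
  [-2.39,-2.09,0,0,-1],
  [-2.39,-2.09,0,0,-1],
  [-2.39,-2.09,0,0,-1],
  [-2.39,-2.09,0,0,-1],
  [-2.39,-2.09,0,0,-1],
  [-2.39,-2.09,0,0,-1],
  [-2.39,-2.09,0,0,-1],
  [-2.39,-2.09,0,0,-1],
  [-2.39,-2.09,0,0,-1],
  [-2.39,-2.09,0,0,-1],
  [-2.39,-2.09,0,0,-1],
  [0,0,0,-6.6,-1],
  [0,0,0,-6.6,-1],
  [0,0,0,-6.5,-1],
  [0,0,0,0,-1],
])

```text
time_s: 2.87
tool_pos: [438.0, 29.3, 231.3]
orientation: [0.049, 0.999, 0.0, 0.0]
ft_force: [-0.3, -0.9, -0.3]
opening: 85.5
grasp_force: 0.0
```

>>> servo_tool([
  [0,0,3.5,0,-1],
  [0,0,3.5,0,-1],
  [0,0,3.5,0,-1],
  [0,0,3.5,0,-1],
  [0,0,3.5,0,-1],
  [0,0,2.5,0,-1],
  [0,0,1.6,0,-1],
  [0,0,1.0,0,-1],
  [0,0,0,0,-1],
  [0,0,0,0,0.2],
  [0,0,0,0,0.5],
  [0,0,0,0,0.7],
  [0,0,0,0,1],
  [0,0,0,0,1],
  [0,0,0,0,1],
  [0,0,0,0,1],
  [0,0,0,0,1],
])

```text
time_s: 4.28
tool_pos: [438.6, 29.8, 6.2]
orientation: [0.051, 0.999, 0.0, 0.001]
ft_force: [-0.4, 0.9, 6.1]
opening: 21.1
grasp_force: 60.6
```

>>> servo_tool([
  [0,0,-1,0,1],
  [0,0,-2,0,1],
  [0,0,-2.5,0,1],
  [0,0,-2.5,0,1],
  [0,0,-2.35,0,1],
  [0,0,0,4,1],
  [0,0,0,3.8,1],
  [-0.4,2.3,0,0,1],
  [-0.4,2.6,0,0,1],
  [-0.4,2.6,0,0,1],
  [-0.4,2.6,0,0,1],
  [-0.4,2.6,0,0,1],
  [-0.4,2.6,0,0,1],
  [-0.4,2.6,0,0,1],
  [-0.4,2.0,0,0,1],
  [-0.3,1.2,0,0,1],
  [0,0,0,0,1],
  [0,0,0,0,1],
])

```text
time_s: 5.78
tool_pos: [521.4, 226.2, 108.5]
orientation: [0.118, 0.993, -0.0, -0.001]
ft_force: [0.1, -0.5, -3.3]
opening: 20.8
grasp_force: 59.7
```

```bash
cat > m.py <<'E'
from h import *
import sys
s=telemetry.read_state();print(s["tool_pos"].round(1),s["orientation"].round(4),s["ft_force"].round(1),s["moment"].round(2),s["opening"])
o=[]
for n in("side","top"):
    im=optics.get_image(n); C=cloud(im); fr=im["frame"].copy(); np.savez(f"{n}_{sys.argv[1]}.npz",C=C,f=fr)
    o.append(fr)
    m=(C[...,0]>590)&(C[...,0]<720)&(C[...,1]>140)&(C[...,1]<250)
    P=C[m&(C[...,2]>190)&(C[...,2]<225)]
    r=cv2.minAreaRect(P[:,:2].astype(np.float32));print(n,"posttop",len(P),np.round(r[0],1),np.round(r[1],1),round(r[2],1),P[:,2].mean().round(1))
    P=C[m&(C[...,2]>30)&(C[...,2]<190)]
    r=cv2.minAreaRect(P[:,:2].astype(np.float32));print(n,"post",len(P),np.round(r[0],1),np.round(r[1],1),round(r[2],1))
    P=C[(C[...,0]>600)&(C[...,0]<760)&(C[...,1]>100)&(C[...,1]<270)&(C[...,2]>4)&(C[...,2]<13)]
    r=cv2.minAreaRect(P[:,:2].astype(np.float32));print(n,"foot",len(P),np.round(r[0],1),np.round(r[1],1),round(r[2],1))
    if n=="top": continue
a=o[0][110:240,200:360]; b=o[1][110:240,130:290]
cv2.imwrite(f"pics/{sys.argv[1]}.png",np.hstack([cv2.resize(x,(400,325),interpolation=cv2.INTER_CUBIC) for x in (a,b)]))
E
python3 m.py a
```

```text
[521.4 226.2 108.5] [ 1.185e-01  9.930e-01 -5.000e-04 -5.000e-04] [ 0.1 -0.5 -3.3] [-0.02  0.03 -0.01] 20.8133669341769
side posttop 107 [653.2 195.2] [57.2 39.2] 79.8 198.3
side post 749 [632.  198.6] [60.6 84.2] 80.1
side foot 534 [673.7 189.8] [134.9 131.7] 77.8
top posttop 63 [654.5 195.2] [52.8 41. ] 76.4 200.4
top post 312 [633.3 199.5] [51.4 84.1] 75.0
top foot 800 [680.2 185.8] [164.  159.2] 89.1
```

View pics/a.png

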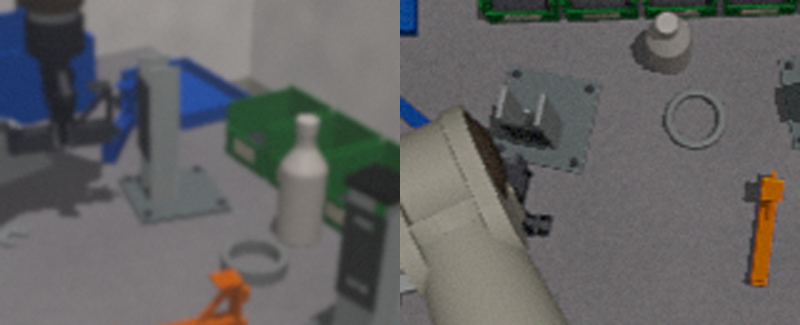

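The bracket is held level in front of the post (side inset: bracket around (60,120), post (155,125)). Next I check the lateral offset between the flange and the post in the saved clouds.

```bash
cat > l.py <<'E'
import numpy as np,sys
y=np.radians(-13.5);R=np.array([[np.cos(y),-np.sin(y)],[np.sin(y),np.cos(y)]])
O=np.array([633.9,200.])
for n in("side","top"):
    C=np.load(f"{n}_{sys.argv[1]}.npz")["C"]; U=C.copy(); U[...,:2]=(C[...,:2]-O)@R
    q=lambda m,k:np.nanpercentile(U[m][:,k],[0,2,50,98,100]).round(1)
    m=(np.abs(U[...,1])<45)&(U[...,0]>-25)&(U[...,0]<55)&(U[...,2]>20)
    up=m&(U[...,2]>190)&(U[...,2]<215)
    print(n,"top x",q(up,0),"y",q(up,1))
    for z0 in(40,80,120,160):
        k=m&(U[...,2]>z0)&(U[...,2]<z0+40); print("  post z",z0,k.sum(),"x",q(k,0),"y",q(k,1))
    f=(np.abs(U[...,1])<40)&(U[...,0]>-100)&(U[...,0]<-18)&(U[...,2]>100)&(U[...,2]<200)
    t=f&(U[...,2]>178)
    if t.sum()>5: print("  flange",t.sum(),"x",q(t,0),"y",q(t,1),"z",q(t,2))
    k=f&(U[...,2]<178)
    if k.sum()>5: print("  lower",k.sum(),"x",q(k,0),"y",q(k,1))
E
python3 l.py a
```

```text
side top x [ 1.8  2.1 20.5 39.4 40.7] y [-28.7 -27.8 -21.2  27.7  29. ]
  post z 40 143 x [-3.8 -3.2 15.  37.6 38.2] y [-29.8 -29.  -24.6  23.6  28.4]
  post z 80 179 x [-5.3 -4.2 12.1 40.3 41.1] y [-29.8 -29.4 -24.3  18.   22. ]
  post z 120 187 x [-4.5 -4.1 12.1 40.4 41.7] y [-29.9 -28.5 -23.8  16.4  20.2]
  post z 160 234 x [-5.1 -3.9 13.9 40.1 40.7] y [-29.5 -27.9 -22.6  26.9  29.5]
  flange 40 x [-77.6 -76.3 -62.1 -48.1 -47.9] y [-17.8 -17.4  -6.9  10.5  11.3] z [178.3 180.2 183.8 185.6 185.7]
  lower 273 x [-99.9 -97.6 -65.9 -36.2 -34. ] y [-20.7 -16.9 -10.    4.9   8.5]
top top x [ 0.7  0.9 21.4 41.2 41.6] y [-26.2 -26.1  21.7  26.2  26.6]
  post z 40 49 x [-3.3 -3.2 26.  40.8 41. ] y [-26.2 -26.2  -7.9  22.9  23. ]
  post z 80 74 x [-3.9 -3.5 15.4 39.9 40.9] y [-26.4 -26.2  -2.2  23.3  23.6]
  post z 120 83 x [-3.7 -3.6 11.2 39.  40.4] y [-26.7 -26.5   1.9  23.3  23.4]
  post z 160 106 x [-3.6 -3.3  8.5 40.5 41.4] y [-26.3 -26.2   4.2  25.8  26.1]
  flange 59 x [-75.2 -74.1 -58.4 -46.5 -46.4] y [-17.7 -17.   -8.3   6.8   7.5] z [179.5 179.7 184.1 189.1 191.4]
  lower 59 x [-86.4 -82.9 -56.6 -35.1 -34.4] y [-18.1 -17.8 -12.   -0.6   2.2]
```

```bash
cat > v.py <<'E'
from h import *
import sys
y=np.radians(-13.5);R=np.array([[np.cos(y),-np.sin(y)],[np.sin(y),np.cos(y)]]);O=np.array([633.9,200.])
# render top & side orthographic-ish overlay: project model outlines at several lateral offsets onto upscaled images
s=telemetry.read_state(); zf=float(sys.argv[1]); xo=float(sys.argv[2]); S=8
W=lambda P:np.c_[np.array(P)[:,:2]@R.T+O,np.array(P)[:,2]]
T=[]
for n in("top","side"):
    im=optics.get_image(n)
    g=proj(im,W([[-30,0,180]]))[0].round().astype(int); h=24
    c=im["frame"][g[1]-h:g[1]+h,g[0]-h:g[0]+h]
    c=cv2.convertScaleAbs(cv2.resize(c,None,fx=S,fy=S,interpolation=cv2.INTER_CUBIC),alpha=1.7)
    def poly(P,col):
        p=((proj(im,W(P))-(g-h)+0.5)*S).round().astype(np.int32);cv2.polylines(c,[p],True,col,1)
    yo=float(sys.argv[3])
    poly([[xo-30,yo-14,zf],[xo,yo-14,zf],[xo,yo+14,zf],[xo-30,yo+14,zf]],(0,255,0))
    poly([[0,-26,205],[41,-26,205],[41,26,205],[0,26,205]],(0,0,255))
    T.append(c)
cv2.imwrite("pics/"+sys.argv[4],np.hstack(T))
E
python3 v.py 184.4 -46 -3.6 b.png
```

```text
(no output)
```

View pics/b.png

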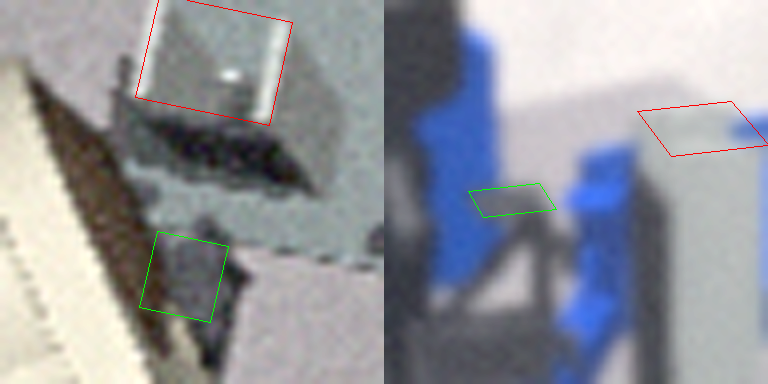

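>>> servo_tool([
  [-0.5,0.18,-0.08,0,1],
  [-0.8,0.17,0,0,1],
  [-0.7,0,0,0,1],
  [-0.4,0,0,0,1],
  [-0.2,0,0,0,1],
  [-0.1,0,0,0,1],
  [0,0,0,0,1],
])

```text
time_s: 6.57
tool_pos: [549.0, 223.3, 109.4]
orientation: [0.119, 0.993, -0.0, -0.0]
ft_force: [0.2, -0.2, -3.2]
opening: 20.8
grasp_force: 59.7
```

>>> servo_tool([
  [-0.1,0,0,0,1],
  [-0.1,0,0,0,1],
  [-0.1,0,0,0,1],
  [0,0,0,0,1],
])

```text
time_s: 6.9
tool_pos: [551.7, 222.8, 109.6]
orientation: [0.119, 0.993, 0.0, -0.0]
ft_force: [-0.5, 1.1, -2.6]
opening: 21.1
grasp_force: 59.7
```

>>> servo_tool([
  [-0.1,0,0,0,1],
  [-0.1,0,0,0,1],
  [-0.1,0,0,0,1],
  [0,0,0,0,1],
])

```text
time_s: 7.23
tool_pos: [552.1, 222.6, 109.2]
orientation: [0.118, 0.993, 0.0, -0.003]
ft_force: [-15.1, 4.1, 0.1]
opening: 20.9
grasp_force: 60.2
```

>>> servo_tool([
  [0.1,0,0,0,1],
  [0,0,-0.1,0,1],
  [0,0,-0.1,0,1],
  [0,0,-0.1,0,1],
  [0,0,-0.1,0,1],
  [0,0,0,0,1],
])

```text
time_s: 7.73
tool_pos: [551.5, 222.4, 112.2]
orientation: [0.118, 0.993, -0.0, -0.003]
ft_force: [-7.9, 0.7, -8.1]
opening: 21.3
grasp_force: 59.1
```

>>> servo_tool([
  [0,0,-0.1,0,1],
  [0,0,-0.1,0,1],
  [0,0,-0.1,0,1],
  [0,0,0,0,1],
])

```text
time_s: 8.07
tool_pos: [551.5, 222.4, 115.2]
orientation: [0.118, 0.993, -0.0, -0.003]
ft_force: [-8.3, 1.6, -7.9]
opening: 20.9
grasp_force: 59.1
```

>>> servo_tool([
  [0,0,-0.1,0,1],
  [0,0,-0.1,0,1],
  [0,0,-0.1,0,1],
  [0,0,0,0,1],
])

```text
time_s: 8.4
tool_pos: [551.5, 222.4, 118.1]
orientation: [0.118, 0.993, -0.001, -0.003]
ft_force: [-8.5, 3.0, -8.0]
opening: 21.0
grasp_force: 59.1
```

>>> servo_tool([
  [0,0,-0.1,0,1],
  [0,0,-0.1,0,1],
  [0,0,-0.1,0,1],
  [0,0,0,0,1],
])

```text
time_s: 8.73
tool_pos: [551.4, 222.4, 121.1]
orientation: [0.118, 0.993, -0.001, -0.003]
ft_force: [-7.8, 2.1, -7.6]
opening: 20.9
grasp_force: 59.1
```

>>> servo_tool([
  [0.3,0,0,0,1],
  [0,0,0.4,0,1],
  [0,0,0.6,0,1],
  [0,0,0.2,0,1],
  [-0.1,0,0,0,1],
  [-0.2,0,0,0,1],
  [0,0,0.1,0,1],
  [0,0,0.1,0,1],
  [0,0,0.1,0,1],
  [0,0,0,0,1],
])

```text
time_s: 9.57
tool_pos: [552.3, 222.7, 108.1]
orientation: [0.118, 0.993, 0.0, -0.001]
ft_force: [-12.1, 1.9, 3.2]
opening: 20.9
grasp_force: 60.8
```

>>> servo_tool([
  [0,0,0.1,0,1],
  [0,0,0.1,0,1],
  [0,0,0.1,0,1],
  [0,0,0,0,1],
])

```text
time_s: 9.9
tool_pos: [554.0, 222.3, 104.6]
orientation: [0.119, 0.993, 0.0, 0.0]
ft_force: [0.9, 0.1, -2.4]
opening: 21.2
grasp_force: 59.8
```

>>> servo_tool([
  [0,0,0.1,0,1],
  [0,0,0.1,0,1],
  [0,0,0.1,0,1],
  [0,0,0,0,1],
])

```text
time_s: 10.23
tool_pos: [553.9, 222.2, 101.6]
orientation: [0.119, 0.993, 0.0, 0.0]
ft_force: [-0.5, -0.4, -1.7]
opening: 21.0
grasp_force: 60.1
```

>>> servo_tool([
  [0,0,-0.12,0,1],
  [-0.1,0,0,0,1],
  [-0.15,0,0,0,1],
  [-0.15,0,0,0,1],
  [0,0,0,0,1],
])

```text
time_s: 10.65
tool_pos: [557.8, 221.3, 102.7]
orientation: [0.119, 0.993, -0.0, -0.0]
ft_force: [-0.5, -0.3, -3.1]
opening: 20.8
grasp_force: 59.9
```

>>> servo_tool([
  [-0.15,0,0,0,1],
  [-0.15,0,0,0,1],
  [-0.15,0,0,0,1],
  [-0.1,0,0,0,1],
  [0,0,0,0,1],
])

```text
time_s: 11.07
tool_pos: [563.1, 220.0, 102.7]
orientation: [0.119, 0.993, -0.0, 0.0]
ft_force: [0.4, 0.6, -2.8]
opening: 20.9
grasp_force: 59.9
```

>>> servo_tool([
  [-0.1,0,0,0,1],
  [-0.1,0,0,0,1],
  [0,0,0,0,1],
])

```text
time_s: 11.32
tool_pos: [564.2, 219.6, 102.7]
orientation: [0.119, 0.993, -0.0, -0.001]
ft_force: [-4.9, 0.5, -2.3]
opening: 20.8
grasp_force: 60.1
```

>>> servo_tool([
  [0.05,0,0.1,0,1],
  [0,0,0.1,0,1],
  [0,0,0.1,0,1],
  [0,0,0.1,0,1],
  [0,0,0,0,1],
])

```text
time_s: 11.73
tool_pos: [564.3, 219.7, 98.6]
orientation: [0.119, 0.993, 0.0, -0.0]
ft_force: [-3.1, 1.1, -1.3]
opening: 20.9
grasp_force: 60.1
```

>>> servo_tool([
  [0,0,0.1,0,1],
  [0,0,0.1,0,1],
  [0,0,0,0,1],
])

```text
time_s: 11.98
tool_pos: [564.3, 219.8, 97.2]
orientation: [0.119, 0.993, 0.0, 0.0]
ft_force: [-5.9, 1.0, 3.3]
opening: 20.7
grasp_force: 60.7
```

>>> servo_tool([
  [0,0,-0.05,0,0.6],
  [0,0,0,0,0.4],
  [0,0,0,0,0.2],
  [0,0,0,0,0.2],
  [0,0,0,0,0.2],
])

```text
time_s: 12.4
tool_pos: [564.8, 219.6, 97.4]
orientation: [0.119, 0.993, 0.0, 0.0]
ft_force: [0.0, -0.3, -0.1]
opening: 34.3
grasp_force: 0.0
```

>>> servo_tool([
  [0,0,-1.5,0,0.2],
  [0,0,-3.0,0,0.2],
  [0,0,-3.0,0,0.2],
  [0,0,-3.0,0,0.2],
  [0,0,-1.0,0,1],
  [0,0,0,0,1],
  [0,0,0,0,1],
  [0,0,0,0,1],
])

```text
time_s: 13.07
tool_pos: [564.1, 219.5, 210.4]
orientation: [0.119, 0.993, -0.001, -0.001]
ft_force: [-0.4, 0.1, -0.8]
opening: -0.1
grasp_force: 0.0
```

```bash
python3 m.py c; python3 l.py c
```

```text
[564.1 219.5 210.4] [ 1.188e-01  9.929e-01 -5.000e-04 -1.000e-03] [-0.4  0.1 -0.8] [0.01 0.   0.02] -0.1177620581330611
side posttop 111 [655.  194.9] [56.1 39. ] 76.5 198.1
side post 892 [631.1 199.3] [59.6 85.8] 79.3
side foot 540 [673.3 190.6] [135.5 130.4] 76.9
top posttop 60 [654.2 195.4] [53.1 40.4] 77.1 201.7
top post 388 [633.9 198.9] [51.8 82.5] 76.0
top foot 729 [679.8 183.5] [159.3 166.9] 0.6
side top x [ 2.2  2.5 19.8 39.7 41.2] y [-28.1 -27.2 -20.9  26.4  28. ]
  post z 40 136 x [-4.6 -3.8 15.2 37.4 38. ] y [-30.1 -28.9 -24.6  25.4  27. ]
  post z 80 203 x [-25.  -21.9   8.4  40.3  41.4] y [-29.3 -28.3 -23.4  -5.5  -1.5]
  post z 120 220 x [-24.1 -22.    8.6  40.2  41.3] y [-29.9 -28.7 -23.1   5.8  18.4]
  post z 160 264 x [-24.1 -21.   12.1  39.8  41. ] y [-29.7 -27.8 -22.   26.   29. ]
  lower 247 x [-99.8 -96.8 -45.1 -18.4 -18.2] y [-16.6 -13.3  -7.2  10.6  17.7]
top top x [ 0.3  0.8 20.4 40.6 41.2] y [-26.1 -26.   21.3  26.5  27. ]
  post z 40 47 x [-2.8 -2.2 27.9 40.8 41.6] y [-26.1 -26.1 -11.   23.2  23.3]
  post z 80 75 x [-24.5 -24.    9.8  39.6  40.6] y [-26.6 -26.4 -11.3  23.   23.1]
  post z 120 76 x [-21.7 -10.5  15.   39.2  40.2] y [-26.2 -26.  -11.1  23.2  23.7]
  post z 160 155 x [-24.8 -23.9  -1.5  38.9  41.3] y [-27.  -26.1   0.6  24.   25.6]
  lower 77 x [-85.8 -83.9 -31.7 -18.5 -18.3] y [-13.5 -12.   -6.6   6.3   9.3]
```

View pics/c.png

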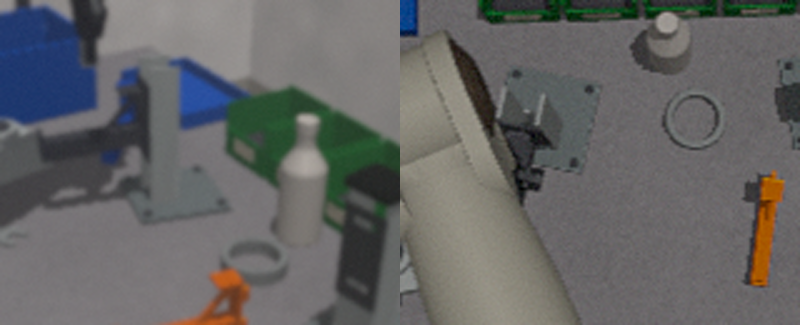

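The bracket hangs by itself, level on the post (side inset around (95,135)). Now I go above the flange with the fingers shut.

>>> servo_tool([
  [-1.0,0,0,0,1],
  [-2.0,0,0,0,1],
  [-1.7,0,0,0,1],
  [-0.5,0,0,0,1],
  [0,0,1.2,0,1],
  [0,0,1.2,0,1],
  [0,0,0.6,0,1],
  [0,0,0.3,0,1],
  [0,0,0,0,1],
])

```text
time_s: 13.92
tool_pos: [614.5, 207.3, 178.4]
orientation: [0.119, 0.993, -0.0, -0.001]
ft_force: [0.1, -0.1, -0.4]
opening: 0.2
grasp_force: 0.0
```

>>> servo_tool([
  [0,0,0.15,0,1],
  [0,0,0.15,0,1],
  [0,0,0.15,0,1],
  [0,0,0.1,0,1],
  [0,0,0,0,1],
])

```text
time_s: 14.33
tool_pos: [614.9, 207.5, 173.7]
orientation: [0.119, 0.993, 0.0, -0.0]
ft_force: [0.1, -1.2, 0.4]
opening: 0.1
grasp_force: 0.0
```

>>> servo_tool([
  [0,0,0.1,0,1],
  [0,0,0.1,0,1],
  [0,0,0.1,0,1],
  [0,0,0,0,1],
])

```text
time_s: 14.67
tool_pos: [615.1, 207.6, 172.4]
orientation: [0.119, 0.993, 0.001, 0.001]
ft_force: [-1.7, -0.4, 8.1]
opening: -0.0
grasp_force: 3.8
```

>>> servo_tool([
  [0,0,0.1,0,1],
  [0,0,0.1,0,1],
  [0,0,0,0,1],
])

```text
time_s: 14.92
tool_pos: [615.3, 207.8, 171.0]
orientation: [0.119, 0.993, 0.001, 0.001]
ft_force: [-2.1, 0.9, 11.0]
opening: 0.1
grasp_force: 5.2
```

>>> servo_tool([
  [0,0,0.1,0,1],
  [0,0,0,0,1],
])

```text
time_s: 15.08
tool_pos: [615.3, 207.9, 170.1]
orientation: [0.119, 0.993, 0.001, 0.001]
ft_force: [-1.7, 1.0, 11.5]
opening: -0.2
grasp_force: 5.6
```

Moving down steadily at about 11 N, so the keeper is yielding. I continue until the stop.

>>> servo_tool([
  [0,0,0.1,0,1],
  [0,0,0.1,0,1],
  [0,0,0,0,1],
])

```text
time_s: 15.33
tool_pos: [615.4, 207.9, 168.3]
orientation: [0.119, 0.993, 0.001, 0.002]
ft_force: [-1.6, 1.2, 11.0]
opening: 0.1
grasp_force: 5.8
```

>>> servo_tool([
  [0,0,0.1,0,1],
  [0,0,0,0,1],
])

```text
time_s: 15.5
tool_pos: [615.5, 207.9, 167.3]
orientation: [0.119, 0.993, 0.001, 0.002]
ft_force: [-2.3, 0.5, 11.9]
opening: 0.1
grasp_force: 6.0
```

>>> servo_tool([
  [0,0,0.1,0,1],
  [0,0,0,0,1],
])

```text
time_s: 15.67
tool_pos: [615.5, 207.9, 166.4]
orientation: [0.119, 0.993, 0.001, 0.002]
ft_force: [-2.2, 0.2, 12.3]
opening: 0.1
grasp_force: 6.1
```

>>> servo_tool([
  [0,0,0.1,0,1],
  [0,0,0,0,1],
])

```text
time_s: 15.83
tool_pos: [615.6, 207.9, 165.8]
orientation: [0.119, 0.993, 0.001, 0.002]
ft_force: [-2.7, 0.9, 14.0]
opening: -0.0
grasp_force: 7.2
```

>>> servo_tool([
  [0,0,0.08,0,1],
  [0,0,0,0,1],
])

```text
time_s: 16.0
tool_pos: [615.6, 207.9, 165.8]
orientation: [0.119, 0.993, 0.001, 0.002]
ft_force: [-4.1, -0.3, 19.1]
opening: 0.3
grasp_force: 9.3
```

Hard stop: 19 N with no further movement, about 6.5 mm below first contact. That is home, so I lift off.

>>> servo_tool([
  [0,0,0,0,1],
  [0,0,-0.2,0,1],
  [0,0,-0.5,0,1],
  [0,0,-2,0,1],
  [0,0,-3,0,1],
  [0,0,-2,0,1],
  [2,0,0,0,1],
  [3.5,0,0,0,1],
  [3.5,0,0,0,1],
  [3.5,0,0,0,1],
  [3.5,0,0,0,1],
  [2,0,0,0,1],
  [0,0,0,0,1],
  [0,0,0,0,1],
])

```text
time_s: 17.17
tool_pos: [439.4, 250.2, 239.5]
orientation: [0.118, 0.993, 0.0, 0.0]
ft_force: [0.6, -0.5, -0.4]
opening: 0.0
grasp_force: 0.0
```

```bash
python3 m.py d >/dev/null; python3 v.py 167 -3.8 0 e.png; python3 - <<'E'
import cv2,numpy as np
a=cv2.imread("pics/d.png");b=cv2.imread("pics/e.png");b=cv2.resize(b,(540,270))
c=np.zeros((595,800,3),np.uint8);c[:325]=a;c[325:,:540]=b;cv2.imwrite("pics/f.png",c)
E
```

```text
(no output)
```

View pics/f.png

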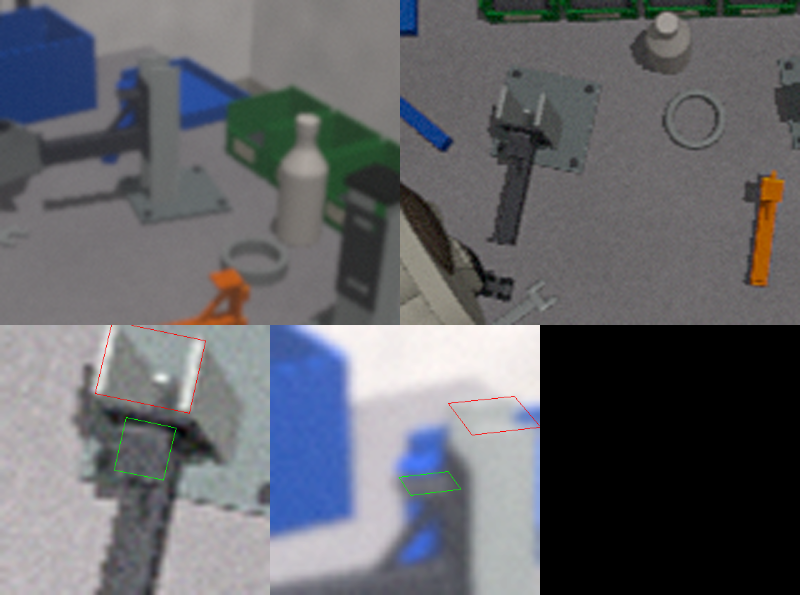

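The bracket hangs straight and level on the uncapped post. Its flange (top crop (145,450), side crop (430,483)) coincides with the flush, home outline, and the arm is clear. I hand the job in.

```bash
python3 -c "
from station import bot; print(bot.sign_off())"
```

```text
the job is handed in; nothing more can be done
None
```

The steel bracket is hung on the uncapped upright, pressed past the keeper to a firm stop with a push of about 19 N, and released; I handed the job in at about 17 s on the robot's clock, with the arm touching nothing.

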